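Clear the stand and offer up the condenser carrier

ROBOT

A 6-joint arm with a two-finger parallel gripper is mounted at the origin on the work surface. World frame = base frame: x ahead of the robot, y to its left, z up, the work surface at z = 0. Lengths are in m, angles in degrees, forces in N, time in s.
With the tool pointing down it reaches from about 0.4 to 0.825 m from the base axis. Payload 7 kg.
Tool frame: the origin (TCP) lies midway between the tips of the shut fingers; the grasp point (between the pads) lies 19 mm behind it; z points along the fingers, y is the line along which they close (so a half turn about z gives the same grasp; the last joint's range is limited). The gripper opens to 88 mm and grips with 3 to 60 N. Pads are 19 mm wide; open, the fingers measure 130 mm over their backs; the gripper's body (78 mm by 193 mm) begins 47 mm behind the grasp point.
Start: joints at [81.939, 20.546, 0.682, 0, -70.136, -16.507], TCP at [0.281, 0.614, 0.227] pointing down, gripper open.
Joint ranges: [-176.03, 176.03], [-82.01, 121.73], [-58.28, 71.71], [-173.87, 95.51], [-174.79, -0.11], [-173.66, 173.66]. Speed limits (degrees/s): [136.94, 136.94, 172.46, 180, 180, 180].

INTERFACE

Orientations are given as [roll, pitch, yaw] about the fixed x, y, z axes, in that order (R = Rz(yaw) Ry(pitch) Rx(roll)).
In Python, from plant import ctrl gives the robot as it stands. The module is installed in compiled form; this text tells all that it offers.
- The arm moves only by the tool play_rows, never from a script. Its argument "commands" is a list that holds one entry, the list of rows, each a list of 7 numbers: the turn, a rotation vector about the tool's x, y, z in rad, then the shift along the tool's x, y, z in cm, then the finger opening in cm, from 0 to 8.76. In form: [[[ax, ay, az, x, y, z, grip], ...]]. A call has 1 to 8 rows; each row is the pose to reach, as a shift and turn from the pose commanded when the call began, along the tool's axes at that moment; what a row does not reach only later rows make up. A row lasts 1/12 s, in which the tool goes at most 41.7 mm and 7.16 degrees, less where a joint would pass 70% of its speed; a pose out of reach is approached as far as the arm can. A call with a gripper value outside its range is refused whole. The fingers move at their own pace and stop on an object; the grip force is fixed at half the most. Time passes only in rows, so rows that repeat a pose let the fingers close. It gives the time, the measured TCP pose, the force, the opening and the grip force at its end, in the units of the state.
- ctrl.get_obs(): the state, without advancing time (a new reading comes with each control period).
- ctrl.snapshot(name): name is "scene" or "top" or "wrist"; returns a dict with "color" (400x640x3 uint8, red, green, blue), "camera_matrix" (3x3 intrinsics, pixels), "origin" and "rotation" of the camera in the world; the wrist camera has in their place "hand_eye" (4x4, takes a point from camera to tool coordinates, whose origin is the TCP and whose axes are the flange's). Camera axes: x right, y down, z forward; pixel columns grow to the right and rows downward; lengths in m; the calibration is good to about 2 mm. A picture is of the moment at which its call begins: read the wrist's pose just before it. There is no depth.
- ctrl.close_job(): hands the job in; it is judged then, once.
Trained networks look in a picture, given as the dict that the camera call returned (one of the last four; its "shot" number tells which), for a name from the list of things; names that differ only in an ending like _2 or _b are one class to them, and where a whole thing is asked for, a point or a joint stands for the part that bears it (a point fixed in the world has none). Each returns a list of dicts, best first, with "conf" (0 to 1); they miss things now and then, are a little off and sometimes report something else, mostly with a low value. They report only what shows in the picture. A call takes as long as a camera call.
- ctrl.find_in(picture, name): "bbox" ([left, top, width, height] in pixels, round what is visible of it).
The state is a dict: "clock": time; "joint_pos": joint angles; "qvel": joint speeds; "tau": joint torques, N m; "tool_pos": TCP position; "orientation": TCP orientation; "force": force on the tool from outside, world axes, zero at the start; "moment": the same for the moment, N m; "opening": finger opening in m; "gripper_force": force on a finger pad.
Only numpy, scipy, OpenCV 4.12 (cv2) and the standard library are available. Lean on these libraries where they do the work, as an engineer would, in place of code of your own. Each camera call takes 0.05 s, during which the arm holds its last target. There are 200 camera calls.

TASK

First clear the two bits of packing (orange block and cork) off the blue assembly stand into the yellow bin. Then pinch the condenser carrier at its balance point, the white band on the bar, lift it and carry it level to the stand, and finish while still holding it there: level and still, about 40 mm clear above the collar and fork, lens mount over the collar and cross block over the fork. Do not put it down or let go, and leave the bin and the other things on the bench where they are.

Things in the scene. Friction and masses are not known exactly. Their poses are not given: they have to be found in the camera images.
- carrier: Microscope condenser carrier, 0.4-0.75 kg, heavy at one end, lying flat: black lens mount on a dark steel bar (16 mm wide, underside 12 mm and top 30 mm above the table), cross block at the far end from the mount. Origin: underside, below the balance point; x along the bar to the mount (axis at x +50 mm; block at -130 mm), z up. x starts pointing away from the robot within 0.6 rad
- carrier_balance (a point): The carrier's balance point, in the middle of the bar, 21 mm above the underside, marked by a white band 16 mm long round the bar, 50 mm from the mount's axis. Pinch the bar here, fingers closing across it
- carrier_lens (a point): Centre of the underside of the carrier's lens mount: a black upright cylinder 52 mm in diameter, 40 mm tall, with a brass ring, the heavy end
- carrier_tail (a point): Centre of the underside of the carrier's dark steel cross block, 14 x 36 x 30 mm high, the light end
- stand: Assembly stand, fixed: blue plate 244 x 84 mm, 20 mm high, with an aluminium collar for the lens mount and a fork for the cross block, both rising to 35 mm above the table. Origin on the table, below where the carrier's balance point belongs; x along the plate to the collar (at x +50 mm; fork at -130 mm), z up. x points away from the robot within 0.3 rad
- stand_collar (a point): Centre of the collar (aluminium ring, 72 mm outside, 58 mm inside diameter), at the height of its rim, 35 mm above the table
- stand_fork (a point): Midway between the fork's two small aluminium cheeks, 42 mm apart, at the height of their tops, 35 mm above the table
- block: Orange plastic transit block, 34 (x) x 24 (y) x 24 (z) mm, about 20 g, lying on the stand's plate between collar and fork. Origin: centre of its underside
- cork: Cork plug, 25 mm diameter, 26 mm tall, about 12 g, standing on the stand's plate between collar and fork. Origin: centre of its underside
- bin: Yellow open waste bin with red rim, loose, 0.7 kg, round: 154 mm outside and 140 mm inside diameter at the rim, 100 mm tall. Origin: centre of its underside
- bin_in (a point): Centre of the bin's inner floor, 6 mm above the table
- objective: microscope objective standing upright, steel with yellow ring, 26 mm diameter, 52 mm tall; a bystander. Origin: centre of its underside
- oil: small amber bottle with black cap, 38 mm diameter, 78 mm tall; a bystander. Origin: centre of its underside
- dish: round glass dish, 84 mm diameter, 18 mm tall; a bystander. Origin: centre of its underside
- slidebox: green slide box 100 x 80 x 34 mm; a bystander. Origin: centre of its underside
- rack: blue and white tube rack 80 x 160 x 58 mm; a bystander. Origin: centre of its underside
- forceps: steel forceps lying flat, about 130 mm long; a bystander. Origin: centre of its underside
- eyepiece: black eyepiece standing on its narrow end, 40 mm diameter at the top, 48 mm tall; a bystander. Origin: centre of its underside

How it is judged:
By the outcome, as a careful person would: the job done as asked, in the order asked, and still so for the second after the job is handed in, while the arm keeps its last pose, push and grip.
It also fails if it takes over 72 s, if anything falls off the work surface, if the arm or the gripper's body presses on something with over 40 N, if the wrist force passes 120 N, or if a joint passes its speed limit or range.

## Working session

There is one attempt and no reset: what is moved stays moved. The work goes in short steps, Python scripts to look and compute and a tool call to move; the robot and the scene stay as the last step left them, time stands still between calls to the robot, and variables do not carry over. Pictures are saved under pics/ and viewed, at most 10 in all, crops included, and the job is handed in when it is done.

Besides the shell and the picture viewer there is one more tool, called after ">>>" as a command line: name --argument value ..., lists and objects as JSON in quotes. play_rows: Moves the arm, as the interface text tells. Its arguments: {"type":"object","properties":{"commands":{"type":"array","items":{"type":"array","items":{"type":"array","items":{"type":"number"}}}}},"required":["commands"]}

```bash
mkdir -p pics
cat > h.py <<'E'
import numpy as np, cv2
from scipy.spatial.transform import Rotation as R
from plant import ctrl
def tool():
    o=ctrl.get_obs(); return np.array(o["tool_pos"]),R.from_euler('xyz',o["orientation"],degrees=True).as_matrix()
def snap(n,save=None):
    p,r=tool(); s=ctrl.snapshot(n)
    if n=="wrist":
        H=np.array(s["hand_eye"]); s["o"]=p+r@H[:3,3]; s["r"]=r@H[:3,:3]
    else: s["o"]=np.array(s["origin"]); s["r"]=np.array(s["rotation"])
    if save: cv2.imwrite("pics/"+save,s["color"][:,:,::-1])
    return s
def ray(s,u,v,z):
    d=s["r"]@np.linalg.inv(np.array(s["camera_matrix"]))@np.array([u,v,1.]); return s["o"]+d*(z-s["o"][2])/d[2]
def proj(s,P):
    c=np.array(s["camera_matrix"])@(s["r"].T@(np.array(P)-s["o"])); return c[:2]/c[2]
def delta(target,yaw=None):
    """shift in cm in tool axes to target TCP"""
    p,r=tool(); return r.T@(np.array(target)-p)*100
E
python3 - <<'E'
from h import *
print(ctrl.get_obs())
for n in("top","scene"):
    s=snap(n,n+"0.png"); print(n,s["o"].round(3),s["r"].round(3).tolist(),s["camera_matrix"][0][0])
    for k in "carrier carrier_balance carrier_lens carrier_tail stand block cork bin objective oil dish slidebox rack forceps eyepiece".split():
        print(k,[(np.round(d["bbox"],1).tolist(),round(d["conf"],2)) for d in ctrl.find_in(s,k)[:2]])
E
```

```text
{'clock': 0.0, 'joint_pos': array([ 8.19363592e+01,  2.05917621e+01,  6.34089199e-01, -2.01946802e-02,
       -7.01359837e+01, -1.65061965e+01]), 'qvel': array([ 0.0192003 , -0.02630419, -0.05385025,  0.05050187,  0.02718936,
        0.13415712]), 'tau': array([ 5.09600013e-04, -5.82728112e+01,  2.93059874e+01,  6.99730039e+00,
        6.95429437e-03, -1.84238720e-04]), 'tool_pos': array([0.2804947 , 0.61342364, 0.22562116]), 'orientation': array([ 1.79904809e+02, -8.41032981e-03, -2.45767077e+01]), 'force': array([ 0.75448257, -0.36410476,  0.38311769]), 'moment': array([-0.00195629, -0.02511836, -0.00618676]), 'gripper_force': 0.0, 'opening': 0.08753352277982261}
top [0.325 0.014 1.337] [-168.569, 0.071, -89.535] 447.33071253346804
carrier [([416.5, 186.3, 21.5, 70.4], 0.74)]
carrier_balance [([414.5, 186.7, 24.2, 73.7], 0.59)]
carrier_lens [([413.2, 187.5, 23.7, 72.7], 0.84)]
carrier_tail [([415.6, 189.4, 24.7, 69.9], 0.78)]
stand [([318.9, 180.2, 36.7, 85.4], 0.64)]
block [([214.4, 129.8, 31.4, 31.5], 0.6), ([331.5, 233.4, 8.7, 13.4], 0.58)]
cork []
bin [([211.7, 183.6, 48.1, 50.
[... 509 characters left out ...]
6, 28.0], 0.82)]
carrier_lens [([247.3, 132.5, 69.7, 27.4], 0.92)]
carrier_tail [([252.0, 132.0, 58.9, 26.6], 0.93)]
stand [([280.4, 165.7, 79.6, 48.7], 0.77), ([328.5, 175.1, 16.4, 10.2], 0.43)]
block [([231.0, 212.2, 27.0, 28.3], 0.49)]
cork [([337.7, 210.3, 59.5, 63.1], 0.22)]
bin [([335.8, 211.1, 60.5, 63.1], 0.81), ([281.2, 168.6, 80.3, 41.9], 0.54)]
objective [([290.1, 236.9, 4.5, 20.4], 0.54)]
oil [([222.7, 163.9, 12.8, 26.7], 0.81)]
dish [([283.6, 167.0, 79.1, 44.2], 0.34)]
slidebox [([278.9, 169.0, 85.3, 44.3], 0.67), ([281.9, 271.8, 48.0, 47.9], 0.57)]
rack [([421.9, 289.2, 83.9, 75.0], 0.92)]
forceps [([238.1, 112.0, 27.5, 9.2], 0.62)]
eyepiece [([212.5, 157.8, 15.7, 20.8], 0.59)]
```

```bash
sed -i 's/s\["r"\]=np.array(s\["rotation"\])/s["r"]=R.from_euler("xyz",s["rotation"],degrees=True).as_matrix()/' h.py
python3 - <<'E'
from h import *
a=cv2.imread("pics/top0.png")[110:290,190:520]; cv2.imwrite("pics/top0c.png",cv2.resize(a,(792,432),interpolation=cv2.INTER_CUBIC))
s=snap("top")
for n,u,v,z in [("bin",235.7,208.9,.1),("block",335.8,240.1,.044),("stand",337.2,222.9,.02),("carrier",427,222,.02)]: print(n,ray(s,u,v,z).round(3))
E
```

```text
bin [0.547 0.26  0.1  ]
block [ 0.467 -0.023  0.044]
stand [ 0.521 -0.028  0.02 ]
carrier [ 0.526 -0.295  0.02 ]
```

View pics/top0c.png

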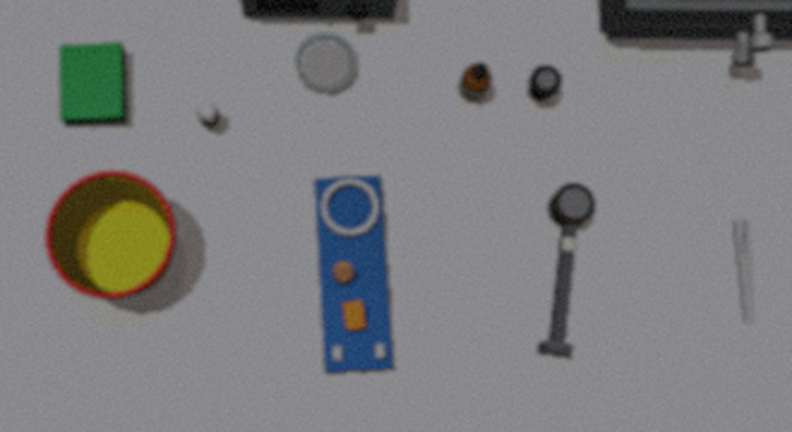

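Run:
```python
from h import *
s=snap("top")
f=lambda x,y,z: ray(s,190+x/2.4,110+y/2.4,z)
P={n:f(*a) for n,a in dict(collar=(350,207,.035),fork=(358,351.5,.035),cork=(343,271,.046),block=(355,315,.044),lens=(574,205,.04),band=(568,243,.03),tail=(555,349,.03),bin=(111,235,.1),obj=(210,117,.05)).items()}
for n in P: print(n,P[n].round(4))
for a,b in(("collar","fork"),("lens","tail"),("lens","band")):
    d=P[a]-P[b]; print(a,b,np.linalg.norm(d[:2]),np.degrees(np.arctan2(d[1],d[0])))
p,r=tool(); print(p,r.round(3)); w=snap("wrist"); print(np.array(w["hand_eye"]).round(3),w["camera_matrix"])
print("delta",delta([0.50,-0.03,.24]))
```

```text
collar [ 0.599 -0.023  0.035]
fork [ 0.4209 -0.0331  0.035 ]
cork [ 0.5172 -0.0144  0.046 ]
block [ 0.464  -0.0291  0.044 ]
lens [ 0.6026 -0.2995  0.04  ]
band [ 0.5567 -0.2926  0.03  ]
tail [ 0.4262 -0.2719  0.03  ]
bin [0.5496 0.2588 0.1   ]
obj [0.7091 0.1521 0.05  ]
collar fork 0.17835301247543858 3.216685216811857
lens tail 0.1785684193122224 -8.89350701393155
lens band 0.04643808195308468 -8.520153895830992
[0.28067415 0.61386986 0.22657087] [[ 0.909 -0.416  0.   ]
 [-0.416 -0.909  0.   ]
 [ 0.    -0.    -1.   ]]
[[ 0.    -0.954 -0.3    0.082]
 [ 1.    -0.     0.001  0.   ]
 [-0.001 -0.3    0.954 -0.159]
 [ 0.     0.     0.     1.   ]] [[339.33054999   0.         315.64115169]
 [  0.         339.33054999 200.11094281]
 [  0.           0.           1.        ]]
delta [46.71919536 49.43569261 -1.34252531]
```

>>> play_rows --commands '[[[0, 0, -0.485, 46.7, 49.4, -1.3, 6], [0, 0, -0.485, 46.7, 49.4, -1.3, 6], [0, 0, -0.485, 46.7, 49.4, -1.3, 6], [0, 0, -0.485, 46.7, 49.4, -1.3, 6], [0, 0, -0.485, 46.7, 49.4, -1.3, 6], [0, 0, -0.485, 46.7, 49.4, -1.3, 6], [0, 0, -0.485, 46.7, 49.4, -1.3, 6], [0, 0, -0.485, 46.7, 49.4, -1.3, 6]]]'

```text
clock: 2.42
tool_pos: [0.3883, 0.2965, 0.2333]
orientation: [-180.0, -0.0, 3.2]
force: [1.0, -0.2, 0.9]
opening: 0.0597
gripper_force: 0.0
```

Run:
```python
from h import *
o=ctrl.get_obs();print(o["clock"],o["tool_pos"],o["orientation"],delta([0.49,-0.03,.24]))
```

```text
2.4167 [0.38834218 0.296479   0.23329476] [-1.79964221e+02 -2.85268802e-02  3.24605115e+00] [ 8.30115048 33.17072304 -0.68710506]
```

>>> play_rows --commands '[[[0, 0, 0, 8.3, 33.2, -0.7, 6], [0, 0, 0, 8.3, 33.2, -0.7, 6], [0, 0, 0, 8.3, 33.2, -0.7, 6], [0, 0, 0, 8.3, 33.2, -0.7, 6], [0, 0, 0, 8.3, 33.2, -0.7, 6], [0, 0, 0, 8.3, 33.2, -0.7, 6], [0, 0, 0, 8.3, 33.2, -0.7, 6], [0, 0, 0, 8.3, 33.2, -0.7, 6]]]'

```text
clock: 3.08
tool_pos: [0.4873, -0.0219, 0.2404]
orientation: [-180.0, -0.1, 3.2]
force: [0.5, 0.9, 0.3]
opening: 0.06
gripper_force: 0.0
```

>>> play_rows --commands '[[[0, 0, 0, 0.9, 3.3, 0, 6], [0, 0, 0, 0.9, 3.3, 0, 6], [0, 0, 0, 0.9, 3.3, 0, 6]]]'

```text
clock: 3.33
tool_pos: [0.4979, -0.0541, 0.2395]
orientation: [180.0, 0.0, 3.0]
force: [0.0, 0.2, -0.7]
opening: 0.06
gripper_force: 0.0
```

Run:
```python
from h import *
o=ctrl.get_obs();print(o["clock"],o["tool_pos"],o["orientation"])
s=snap("wrist","w1.png")
for n,P in dict(collar=[.599,-.023,.035],fork=[.421,-.0331,.035],cork=[.5172,-.0144,.046],block=[.464,-.0291,.044]).items(): print(n,proj(s,P).round(1))
for k in "stand","block","cork": print(k,[(np.round(d["bbox"],1).tolist(),round(d["conf"],2)) for d in ctrl.find_in(s,k)[:2]])
```

```text
3.3333 [ 0.497949   -0.05412739  0.23950369] [1.79995158e+02 2.86386247e-02 2.98482228e+00]
collar [289.3  71.5]
fork [293.6 235.3]
cork [278.1 153.9]
block [290.7 202.4]
stand [([245.4, 25.4, 85.5, 223.2], 0.9)]
block [([277.7, 182.6, 26.8, 32.1], 0.94)]
cork [([265.4, 140.7, 25.6, 22.8], 0.96)]
```

View pics/w1.png

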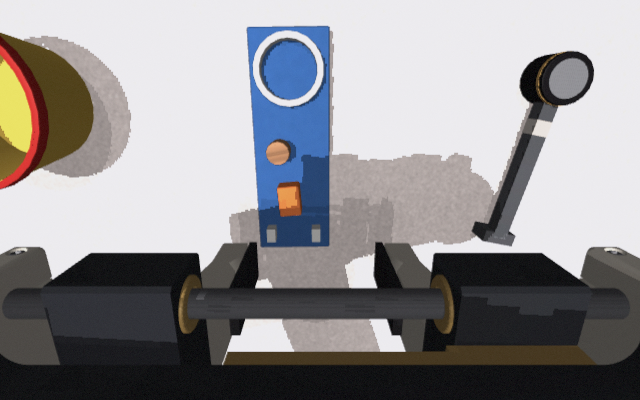

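Run:
```python
from h import *
s=snap("wrist"); hsv=cv2.cvtColor(s["color"],cv2.COLOR_RGB2HSV)
f=lambda u,v,z: ray(s,u,v,z)
print("hand",{n:f(*a).round(4).tolist() for n,a in dict(collar=(288.5,69,.035),fork=(294,230,.035),cork=(278,152,.046),block=(289.5,197,.044),lens=(570.5,74,.04),band=(538,127.5,.03),bar0=(538,104,.03),bar1=(501,228,.03)).items()})
# block top face: bright orange
m=cv2.inRange(hsv,(5,150,120),(22,255,255)); m[:175]=0;m[225:]=0;m[:,:270]=0;m[:,310:]=0
v,u=np.nonzero(m); print(len(u)); V=hsv[v,u,2]; print(np.percentile(V,[5,25,50,75,95]))
t=V>(V.max()*0.8); print(cv2.minAreaRect(np.c_[u,v][t].astype(np.float32)))
pts=np.array([f(a,b,.044)[:2] for a,b in np.c_[u,v][t]]); r=cv2.minAreaRect((pts*1000).astype(np.float32)); print("block",r)
m=cv2.inRange(hsv,(0,0,180),(180,60,255)); m[:, :247]=0;m[:,328:]=0;m[:28]=0;m[108:]=0
c=max(cv2.findContours(m,cv2.RETR_EXTERNAL,2)[0],key=cv2.contourArea).squeeze()
pts=np.array([f(a,b,.035)[:2] for a,b in c]); print("collar",cv2.fitEllipse((pts*1000).astype(np.float32)))
```

```text
hand {'collar': [0.6011, -0.0187, 0.035], 'fork': [0.4274, -0.0309, 0.035], 'cork': [0.5188, -0.0113, 0.046], 'block': [0.4698, -0.0249, 0.044], 'lens': [0.6124, -0.2991, 0.04], 'band': [0.5584, -0.2866, 0.03], 'bar0': [0.5822, -0.2804, 0.03], 'bar1': [0.4417, -0.2727, 0.03]}
607
[141.3 161.  216.  231.  232. ]
((288.0, 198.0), (22.0, 16.0), 90.0)
block ((468.4017639160156, -23.461620330810547), (25.212032318115234, 17.574176788330078), 3.2976748943328857)
collar ((601.1351318359375, -21.254169464111328), (69.83094024658203, 70.3980941772461), 77.6567611694336)
```

>>> play_rows --commands '[[[0, 0, 0, -2.8, -3.0, 0, 5.5], [0, 0, 0, -2.8, -3.0, 4, 5.5], [0, 0, 0, -2.8, -3.0, 8, 5.5], [0, 0, 0, -2.8, -3.0, 12, 5.5], [0, 0, 0, -2.8, -3.0, 16, 5.5], [0, 0, 0, -2.8, -3.0, 16, 5.5], [0, 0, 0, -2.8, -3.0, 16, 5.5]]]'

```text
clock: 4.17
tool_pos: [0.4671, -0.0236, 0.0792]
orientation: [179.9, 0.2, 3.3]
force: [0.5, 0.9, 1.2]
opening: 0.0548
gripper_force: 0.0
```

Run:
```python
from h import *
s=snap("wrist","w2.png")
for k in "block","cork": print(k,[(np.round(d["bbox"],1).tolist(),round(d["conf"],2)) for d in ctrl.find_in(s,k)[:2]])
print(proj(s,[.468,-.026,.044]),proj(s,[.518,-.013,.046]),delta([.468,-.026,.024]))
```

```text
block [([300.6, 198.3, 40.9, 65.8], 0.81)]
cork [([282.8, 125.2, 39.5, 46.0], 0.56)]
[318.82383644 230.48389782] [301.38659392 149.20467805] [-0.25604899  0.28726483  5.82720326]
```

View pics/w2.png

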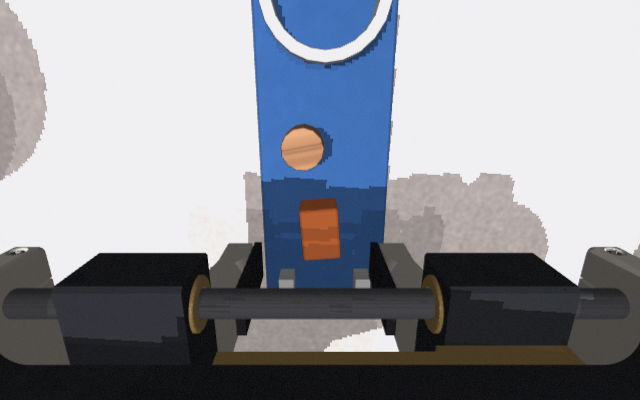

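>>> play_rows --commands '[[[0, 0, 0, -0.4, 0.35, 2.5, 5.5], [0, 0, 0, -0.4, 0.35, 4.5, 5.5], [0, 0, 0, -0.4, 0.35, 5.6, 5.5], [0, 0, 0, -0.4, 0.35, 5.6, 3], [0, 0, 0, -0.4, 0.35, 5.6, 1.5], [0, 0, 0, -0.4, 0.35, 5.6, 1.5], [0, 0, 0, -0.4, 0.35, 5.6, 1.5], [0, 0, 0, -0.4, 0.35, 5.6, 1.5]]]'

```text
clock: 4.98
tool_pos: [0.4654, -0.0273, 0.025]
orientation: [-180.0, -0.1, 3.2]
force: [-0.4, 1.0, -0.1]
opening: 0.0274
gripper_force: 0.2
```

>>> play_rows --commands '[[[0, 0, 0, 0, 0, 0, 1.5], [0, 0, 0, 0, 0, 0, 1.5], [0, 0, 0, 0, 0, 0, 1.5], [0, 0, 0, 0, 0, 0, 1.5]]]'

```text
clock: 5.32
tool_pos: [0.4652, -0.0274, 0.0248]
orientation: [-180.0, -0.1, 3.3]
force: [-1.7, 0.4, 8.0]
opening: 0.0244
gripper_force: 29.2
```

>>> play_rows --commands '[[[0, 0, 0, 0, 0, -2, 1.5], [0, 0, 0, 0, 0, -6, 1.5], [0, 0, 0, 0, 0, -10, 1.5], [0, 0, 0, 0, 0, -14, 1.5], [0, 0, 0, 0, 0, -16, 1.5], [0, 0, 0, 1.4, -3.7, -16, 1.5], [0, 0, 0, 2.8, -7.5, -16, 1.5], [0, 0, 0, 4.2, -11.3, -16, 1.5]]]'

```text
clock: 5.98
tool_pos: [0.5004, 0.0887, 0.1852]
orientation: [-179.9, -0.1, 3.1]
force: [1.5, -0.5, -0.9]
opening: 0.0243
gripper_force: 29.2
```

>>> play_rows --commands '[[[0, 0, 0, 1.4, -3.8, 0, 1.5], [0, 0, 0, 2.8, -7.6, 0, 1.5], [0, 0, 0, 4.2, -11.4, 0, 1.5], [0, 0, 0, 5.4, -15, 0, 1.5], [0, 0, 0, 5.9, -16.8, 0, 1.5], [0, 0, 0, 5.9, -16.8, 0, 1.5], [0, 0, 0, 5.9, -16.8, 0, 1.5]]]'

```text
clock: 6.57
tool_pos: [0.5492, 0.2594, 0.1832]
orientation: [180.0, 0.1, 3.3]
force: [0.3, -0.1, -0.6]
opening: 0.024
gripper_force: 29.2
```

Run:
```python
from h import *
o=ctrl.get_obs();print(o["clock"],o["tool_pos"],o["opening"],o["gripper_force"])
s=snap("wrist","w3.png"); print(proj(s,[.55,.259,.1]),[(d["bbox"],d["conf"]) for d in ctrl.find_in(s,"bin")])
```

```text
6.5667 [0.5491563  0.25938209 0.1831764 ] 0.024013427310244445 29.238258004188538
[315.48575609 205.8921767 ] [([209.7, 97.0, 203.9, 155.7], 0.64)]
```

View pics/w3.png

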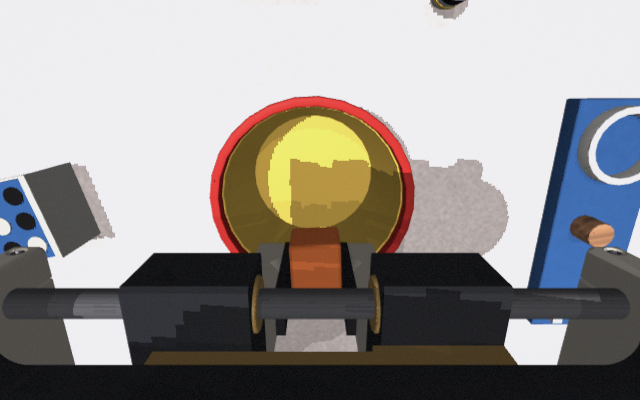

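>>> play_rows --commands '[[[0, 0, 0, 0.5, -0.1, 3.5, 1.5], [0, 0, 0, 0.5, -0.1, 7.5, 1.5], [0, 0, 0, 0.5, -0.1, 11, 1.5], [0, 0, 0, 0.5, -0.1, 12, 1.5], [0, 0, 0, 0.5, -0.1, 12, 4.5], [0, 0, 0, 0.5, -0.1, 12, 4.5], [0, 0, 0, 0.5, -0.1, 12, 4.5], [0, 0, 0, 0.5, -0.1, 12, 4.5]]]'

```text
clock: 7.33
tool_pos: [0.5558, 0.2608, 0.0664]
orientation: [-179.9, -0.2, 3.2]
force: [-0.9, -0.5, 0.8]
opening: 0.0428
gripper_force: 0.0
```

>>> play_rows --commands '[[[0, 0, 0, 0, 0, -3, 4.5], [0, 0, 0, 0, 0, -7, 4.5], [0, 0, 0, 0, 0, -11, 4.5], [0, 0, 0, 0, 0, -12, 5], [0, 0, 0, -1.2, 3.8, -12, 5], [0, 0, 0, -2.4, 7.6, -12, 5], [0, 0, 0, -3.6, 11.4, -12, 5], [0, 0, 0, -4.8, 15.2, -12, 5]]]'

```text
clock: 8.0
tool_pos: [0.5148, 0.1044, 0.1856]
orientation: [-179.9, -0.2, 3.3]
force: [0.4, -1.0, -0.5]
opening: 0.0501
gripper_force: 0.0
```

Run:
```python
from h import *
o=ctrl.get_obs();print(o["clock"],o["tool_pos"],o["orientation"],o["opening"],delta([.518,-.013,.08]))
```

```text
8.0 [0.51478071 0.10436598 0.18556856] [-1.79914626e+02 -1.71944398e-01  3.27729424e+00] 0.0500750718233691 [-0.38123963 11.75152294 10.53826036]
```

>>> play_rows --commands '[[[0, 0, 0, -0.1, 4, 0, 5], [0, 0, 0, -0.3, 8, 0, 5], [0, 0, 0, -0.4, 11.6, 0, 5], [0, 0, 0, -0.4, 11.6, 4, 5], [0, 0, 0, -0.4, 11.6, 8, 5], [0, 0, 0, -0.4, 11.6, 10.5, 5], [0, 0, 0, -0.4, 11.6, 10.5, 5], [0, 0, 0, -0.4, 11.6, 10.5, 5]]]'

```text
clock: 8.67
tool_pos: [0.5177, -0.0108, 0.0795]
orientation: [180.0, 0.0, 3.2]
force: [1.2, -0.3, 1.0]
opening: 0.0501
gripper_force: 0.0
```

Run:
```python
from h import *
s=snap("wrist","w4.png"); d=ctrl.find_in(s,"cork"); print([(x["bbox"],x["conf"]) for x in d])
print(proj(s,[.518,-.013,.046]),tool()[0],delta([.518,-.013,.024]))
hsv=cv2.cvtColor(s["color"],cv2.COLOR_RGB2HSV); m=cv2.inRange(hsv,(3,60,100),(22,255,255)); m[300:]=0
n,_,st,c=cv2.connectedComponentsWithStats(m); i=1+np.argmax(st[1:,4]); print(st[i],c[i])
```

```text
[([300.1, 203.5, 40.3, 47.1], 0.63), ([0.0, 107.8, 17.9, 101.4], 0.54)]
[318.48756943 232.68704851] [ 0.51939315 -0.01001902  0.0812204 ] [-0.17736266  0.29237954  5.72128215]
[300 215  39  36 987] [319.24924012 232.15704154]
```

Cork confirmed within a millimetre or so; grasp.

>>> play_rows --commands '[[[0, 0, 0, -0.1, 0.25, 2.5, 5], [0, 0, 0, -0.1, 0.25, 4.5, 5], [0, 0, 0, -0.1, 0.25, 5.6, 5], [0, 0, 0, -0.1, 0.25, 5.6, 3], [0, 0, 0, -0.1, 0.25, 5.6, 1.5], [0, 0, 0, -0.1, 0.25, 5.6, 1.5], [0, 0, 0, -0.1, 0.25, 5.6, 1.5], [0, 0, 0, -0.1, 0.25, 5.6, 1.5]]]'

```text
clock: 9.43
tool_pos: [0.5179, -0.0127, 0.0242]
orientation: [-180.0, -0.2, 3.2]
force: [-0.7, 0.9, 7.2]
opening: 0.0243
gripper_force: 30.0
```

>>> play_rows --commands '[[[0, 0, 0, 0, 0, 0, 1.5], [0, 0, 0, 0, 0, 0, 1.5], [0, 0, 0, 0, 0, 0, 1.5]]]'

```text
clock: 9.68
tool_pos: [0.5179, -0.0128, 0.0242]
orientation: [-180.0, -0.1, 3.2]
force: [-1.8, 0.8, 7.2]
opening: 0.0239
gripper_force: 30.0
```

>>> play_rows --commands '[[[0, 0, 0, 0, 0, -2, 1.5], [0, 0, 0, 0, 0, -6, 1.5], [0, 0, 0, 0, 0, -10, 1.5], [0, 0, 0, 0, 0, -14, 1.5], [0, 0, 0, 0, 0, -16, 1.5], [0, 0, 0, 0.7, -3.8, -16, 1.5], [0, 0, 0, 1.4, -7.6, -16, 1.5], [0, 0, 0, 2.1, -11.4, -16, 1.5]]]'

```text
clock: 10.35
tool_pos: [0.5315, 0.1028, 0.1844]
orientation: [-179.9, -0.1, 3.1]
force: [0.7, 0.3, -0.4]
opening: 0.0237
gripper_force: 30.0
```

>>> play_rows --commands '[[[0, 0, 0, 0.7, -3.8, 0, 1.5], [0, 0, 0, 1.4, -7.6, 0, 1.5], [0, 0, 0, 2.1, -11.4, 0, 1.5], [0, 0, 0, 2.8, -14.6, 0, 1.5], [0, 0, 0, 3.1, -15.6, 0, 1.5], [0, 0, 0, 3.1, -15.6, 0, 1.5], [0, 0, 0, 3.1, -15.6, 0, 1.5]]]'

```text
clock: 10.93
tool_pos: [0.5531, 0.2595, 0.1826]
orientation: [180.0, 0.0, 3.3]
force: [-0.0, 0.2, -0.5]
opening: 0.0236
gripper_force: 30.0
```

>>> play_rows --commands '[[[0, 0, 0, 0, 0, 3.5, 1.5], [0, 0, 0, 0, 0, 7.5, 1.5], [0, 0, 0, 0, 0, 11, 1.5], [0, 0, 0, 0, 0, 12, 1.5], [0, 0, 0, 0, 0, 12, 4.5], [0, 0, 0, 0, 0, 12, 4.5], [0, 0, 0, 0, 0, 12, 4.5], [0, 0, 0, 0, 0, 12, 4.5]]]'

```text
clock: 11.6
tool_pos: [0.5548, 0.2601, 0.0653]
orientation: [-179.9, -0.2, 3.2]
force: [-0.4, 0.4, 0.7]
opening: 0.0431
gripper_force: 0.0
```

>>> play_rows --commands '[[[0, 0, 0, 0, 0, -3, 4.5], [0, 0, 0, 0, 0, -7, 4.5], [0, 0, 0, 0, 0, -11, 4.5], [0, 0, 0, 0, 0, -15, 5], [0, 0, 0, -1, 4, -17, 5], [0, 0, 0, -2, 8, -17, 5], [0, 0, 0, -3, 12, -17, 5], [0, 0, 0, -4, 16, -17, 5]]]'

```text
clock: 12.27
tool_pos: [0.5228, 0.0987, 0.2354]
orientation: [-179.9, -0.2, 3.3]
force: [0.7, -1.7, 0.6]
opening: 0.05
gripper_force: 0.0
```

Run:
```python
from h import *
s=snap("top"); a=s["color"][165:300,190:460,::-1]; cv2.imwrite("pics/top1.png",cv2.resize(a,(800,400),interpolation=cv2.INTER_CUBIC))
o=ctrl.get_obs();print(o["clock"],tool()[0],o["orientation"],delta([.56,-.29,.22]))
```

```text
12.3167 [0.52035569 0.0931741  0.23528323] [-1.79950296e+02 -1.12714153e-01  3.15409624e+00] [ 1.84713196 38.47880943  1.4985801 ]
```

View pics/top1.png

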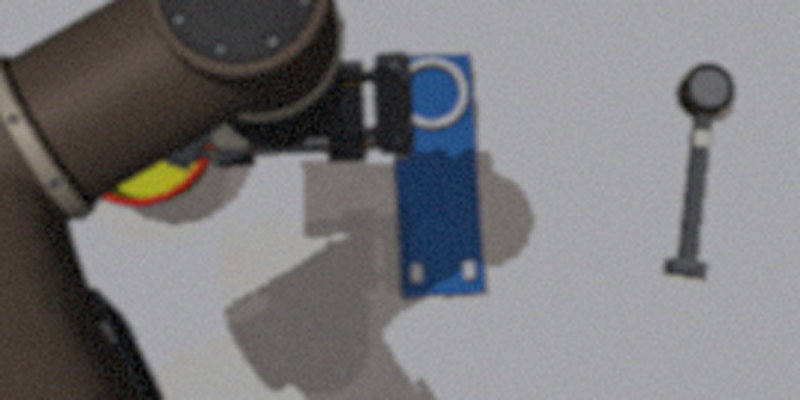

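>>> play_rows --commands '[[[0, 0, 0.208, -4, 38, 0, 5], [0, 0, 0.208, -4, 38, 0, 5], [0, 0, 0.208, -4, 38, 0, 5], [0, 0, 0.208, -4, 38, 0, 5], [0, 0, 0.208, -4, 38, 0, 5], [0, 0, 0.208, -4, 38, 0, 5], [0, 0, 0.208, -4, 38, 0, 5], [0, 0, 0.208, -4, 38, 0, 5]]]'

```text
clock: 12.98
tool_pos: [0.5067, -0.2353, 0.235]
orientation: [-180.0, -0.2, -8.7]
force: [1.4, 0.9, 0.1]
opening: 0.05
gripper_force: 0.0
```

>>> play_rows --commands '[[[0, 0, 0, 0, 4, 0, 5], [0, 0, 0, 0, 4.5, 0, 5], [0, 0, 0, 0, 4.5, 0, 5]]]'

```text
clock: 13.23
tool_pos: [0.4994, -0.2802, 0.2341]
orientation: [180.0, -0.1, -8.9]
force: [0.2, 0.1, 0.5]
opening: 0.0501
gripper_force: 0.0
```

Run:
```python
from h import *
s=snap("wrist","w5.png"); o=ctrl.get_obs();print(o["clock"],tool()[0],o["orientation"])
for n,P in dict(lens=[.606,-.299,.04],band=[.5575,-.290,.03],tail=[.429,-.272,.03]).items(): print(n,proj(s,P).round(1))
```

```text
13.2833 [ 0.49975444 -0.27877758  0.23396603] [ 1.79997057e+02 -1.06671818e-01 -8.84927382e+00]
lens [317.1  65.3]
band [315.7 116.8]
tail [317.5 232.1]
```

View pics/w5.png

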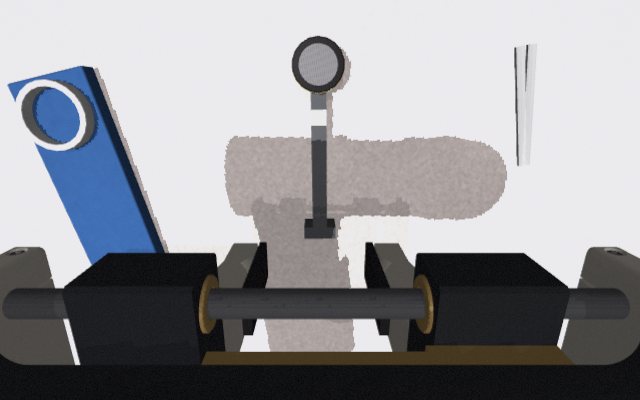

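Run:
```python
from h import *
s=snap("wrist")
g=cv2.cvtColor(s["color"],cv2.COLOR_RGB2GRAY).astype(float)
# bar edges per row between v=130..215
mid=[]
for v in range(130,212,4):
    row=g[v,295:345]; u=np.nonzero(row<95)[0]; mid.append((v,u.min()+295,u.max()+295))
print(mid[::5])
P=np.array([ray(s,(a+b)/2,v,.03) for v,a,b in mid]); k=np.polyfit(P[:,0],P[:,1],1); print("bar yaw",np.degrees(np.arctan(k[0])))
col=g[95:145,319]; print("band rows",[ (95+i,int(c)) for i,c in enumerate(col)][6:40:1])
for v in(109.5,125.5): print(ray(s,319,v,.03))
print("y at",np.polyval(k,.557), "lens",ray(s,318.5,65,.04),"tail",ray(s,320,228,.03))
```

```text
Traceback (most recent call last):
ValueError: zero-size array to reduction operation minimum which has no identity
```

Run:
```python
from h import *
s=snap("wrist","w5b.png")
g=cv2.cvtColor(s["color"],cv2.COLOR_RGB2GRAY).astype(float)
print(g[140,300:340:2],g[200,300:340:2])
mid=[]
for v in range(130,212,4):
    row=g[v,295:345]; u=np.nonzero(row<110)[0]
    if len(u)>5: mid.append((v,u.min()+295,u.max()+295))
print(mid)
if mid:
    P=np.array([ray(s,(a+b)/2+.5,v,.03) for v,a,b in mid]); k=np.polyfit(P[:,0],P[:,1],1); print("bar yaw",np.degrees(np.arctan(k[0])),"y at",np.polyval(k,.557))
print("band",g[95:140,319].astype(int))
print("lens",ray(s,318.5,65,.04),"tail",ray(s,320,228,.03),"band",ray(s,319,109.5,.03),ray(s,319,125.5,.03),tool()[0])
```

```text
[165. 168. 170. 171. 162. 164. 168. 107.  97.  96. 108. 110. 109.  97.
 104. 172. 171. 171. 171. 171.] [146. 146. 149. 164. 159. 165. 163. 114.  61.  62.  59.  61.  62.  61.
  81. 168. 161. 164. 166. 165.]
[(130, np.int64(315), np.int64(327)), (138, np.int64(316), np.int64(327)), (142, np.int64(314), np.int64(328)), (146, np.int64(314), np.int64(328)), (150, np.int64(314), np.int64(328)), (154, np.int64(314), np.int64(328)), (158, np.int64(314), np.int64(328)), (162, np.int64(314), np.int64(328)), (166, np.int64(314), np.int64(328)), (170, np.int64(314), np.int64(328)), (174, np.int64(314), np.int64(328)), (178, np.int64(314), np.int64(328)), (182, np.int64(314), np.int64(328)), (186, np.int64(314), np.int64(328)), (190, np.int64(314), np.int64(328)), (194, np.int64(315), np.int64(328)), (198, np.int64(315), np.int64(328)), (202, np.int64(315), np.int64(328)), (206, np.int64(315), np.int64(328)), (210, np.int64(315), np.int64(328))]
bar yaw -8.134605908394308 y at -0.2931563257080757
band [112 111 110 110 111 110 109 109 109 110 109 110 110 109 142 207 234 235
 235 235 235 234 234 234 234 234 236 234 235 234 213 132 109 109 110 111
 109 108 110 109 109 110 108 110 108]
lens [ 0.60669362 -0.29758865  0.04      ] tail [ 0.4342448  -0.27332603  0.03      ] band [ 0.5649018  -0.29187761  0.03      ] [ 0.54884125 -0.28945407  0.03      ] [ 0.50015954 -0.27719162  0.23378344]
```

>>> play_rows --commands '[[[0, 0, -0.01, 3, 0.3, 0, 5], [0, 0, -0.01, 5.8, 0.6, 1, 5], [0, 0, -0.01, 5.8, 0.6, 5, 5], [0, 0, -0.01, 5.8, 0.6, 9, 5], [0, 0, -0.01, 5.8, 0.6, 13, 5], [0, 0, -0.01, 5.8, 0.6, 15, 5], [0, 0, -0.01, 5.8, 0.6, 15, 5], [0, 0, -0.01, 5.8, 0.6, 15, 5]]]'

```text
clock: 14.05
tool_pos: [0.5567, -0.2911, 0.0828]
orientation: [180.0, 0.1, -8.0]
force: [1.4, -1.1, 0.5]
opening: 0.0504
gripper_force: 0.0
```

Run:
```python
from h import *
s=snap("wrist","w6.png"); o=ctrl.get_obs();print(o["clock"],tool()[0],o["orientation"],delta([.5567,-.2922,.005]))
print("band",proj(s,[.5567,-.2922,.03]),"lens",proj(s,[.6062,-.2994,.04]))
```

```text
14.1 [ 0.55782922 -0.29172917  0.08445905] [ 1.79957304e+02 -9.63132335e-02 -8.00147084e+00] [-0.11862529  0.05642194  7.94576131]
band [316.58776753 221.3460547 ] lens [317.15356757 148.9805877 ]
```

View pics/w6.png

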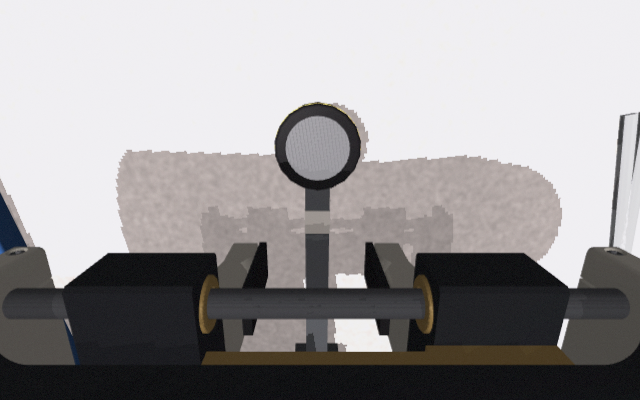

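>>> play_rows --commands '[[[0, 0, 0, -0.1, 0.1, 3, 5], [0, 0, 0, -0.1, 0.1, 6, 5], [0, 0, 0, -0.1, 0.1, 7.2, 5], [0, 0, 0, -0.1, 0.1, 7.8, 5], [0, 0, 0, -0.1, 0.1, 7.8, 5]]]'

```text
clock: 14.52
tool_pos: [0.5558, -0.2932, 0.0053]
orientation: [180.0, -0.0, -8.1]
force: [-0.2, -0.2, 0.6]
opening: 0.0498
gripper_force: 0.0
```

>>> play_rows --commands '[[[0, 0, 0, 0, 0, 0, 3], [0, 0, 0, 0, 0, 0, 2], [0, 0, 0, 0, 0, 0, 0.5], [0, 0, 0, 0, 0, 0, 0.5], [0, 0, 0, 0, 0, 0, 0.5], [0, 0, 0, 0, 0, 0, 0.5], [0, 0, 0, 0, 0, 0, 0.5], [0, 0, 0, 0, 0, 0, 0.5]]]'

```text
clock: 15.18
tool_pos: [0.5556, -0.2931, 0.0053]
orientation: [-180.0, -0.0, -8.1]
force: [-0.7, 2.4, 5.5]
opening: 0.0157
gripper_force: 30.0
```

>>> play_rows --commands '[[[0, 0, 0, 0, 0, 0, 0.5], [0, 0, 0, 0, 0, 0, 0.5], [0, 0, 0, 0, 0, 0, 0.5], [0, 0, 0, 0, 0, 0, 0.5]]]'

```text
clock: 15.52
tool_pos: [0.5556, -0.2931, 0.0053]
orientation: [-180.0, -0.0, -8.1]
force: [0.0, 3.0, 5.0]
opening: 0.0158
gripper_force: 30.0
```

>>> play_rows --commands '[[[0, 0, 0, 0, 0, -0.5, 0.5], [0, 0, 0, 0, 0, -1, 0.5], [0, 0, 0, 0, 0, -2, 0.5], [0, 0, 0, 0, 0, -3, 0.5], [0, 0, 0, 0, 0, -3.5, 0.5], [0, 0, 0, 0, 0, -3.5, 0.5], [0, 0, 0, 0, 0, -3.5, 0.5], [0, 0, 0, 0, 0, -3.5, 0.5]]]'

```text
clock: 16.18
tool_pos: [0.555, -0.2931, 0.0396]
orientation: [-180.0, 0.0, -8.1]
force: [0.2, -0.0, -5.5]
opening: 0.0157
gripper_force: 30.0
```

Run:
```python
from h import *
s=snap("wrist","w7.png"); ss=snap("scene"); o=ctrl.get_obs();print(o["clock"],o["tool_pos"],o["orientation"],o["force"],o["moment"],o["opening"])
a=ss["color"][100:220,220:380,::-1]; b=cv2.resize(a,(533,400),interpolation=cv2.INTER_CUBIC)
w=s["color"][100:380,220:420,::-1]; cv2.imwrite("pics/m7.png",np.hstack([b,cv2.resize(w,(267,374))[:374].repeat(1,0) if 0 else cv2.resize(w,(267,400))]))
print(proj(s,np.array([.606,-.2999,.04+.034])))
```

```text
16.2833 [ 0.55481755 -0.29309408  0.03924789] [-1.79989985e+02  5.31985016e-02 -8.13465991e+00] [ 0.08991882 -0.47945837 -4.03149459] [ 0.00659222  0.02237044 -0.01927835] 0.015852954634781462
[313.40006888 177.67001764]
```

View pics/m7.png

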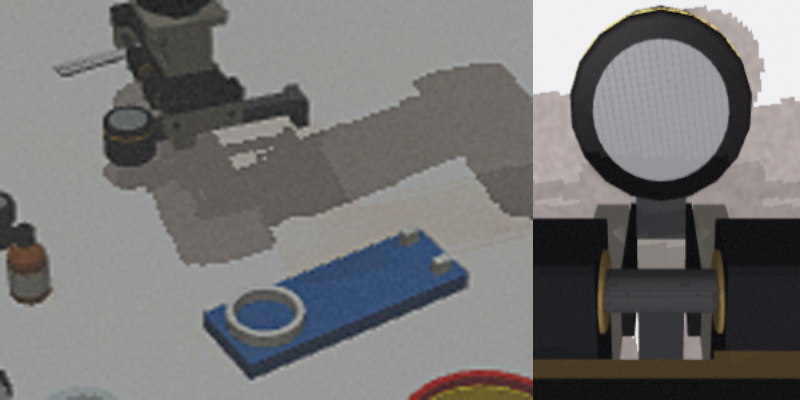

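```bash
cat > st.py <<'E'
from h import *
def stand(s,img,box,name,guess=(.55,-.0255)):
    """plate rect at z=.02, white things on it at z=.035, in world mm"""
    hsv=cv2.cvtColor(img,cv2.COLOR_BGR2HSV); x,y,w,h=box
    m=np.zeros(hsv.shape[:2],np.uint8); m[y:y+h,x:x+w]=255
    blue=cv2.inRange(hsv,(100,110,30),(125,255,255))&m
    c=max(cv2.findContours(blue,0,2)[0],key=cv2.contourArea)
    hull=np.zeros_like(m); cv2.fillPoly(hull,[cv2.convexHull(c)],255)
    n,l,stt,cc=cv2.connectedComponentsWithStats((hull&~blue))
    for i in np.argsort(-stt[1:,4])[:4]+1:
        ct=max(cv2.findContours((l==i).astype(np.uint8),0,2)[0],key=cv2.contourArea).reshape(-1,2)
        P=np.array([ray(s,a,b,.035)[:2] for a,b in ct])*1000
        e=cv2.fitEllipse(P.astype(np.float32)) if len(P)>25 else None
        print(name,stt[i],ray(s,*cc[i],.035)[:2].round(4), e and (np.round(e[0],1),np.round(e[1],1)))
    P=np.array([ray(s,a,b,.02)[:2] for a,b in cv2.convexHull(c).reshape(-1,2)])*1000
    print(name,"plate",cv2.minAreaRect(P.astype(np.float32)))
E
python3 - <<'E'
from st import *
s=snap("top"); stand(s,cv2.imread("pics/top0.png"),(315,175,50,95),"top0")
t=snap("scene"); stand(t,t["color"][:,:,::-1].copy(),(270,155,100,70),"scene")
w=snap("wrist"); H=np.array(w["hand_eye"]); r=R.from_euler("xyz",[179.995,.0286,2.985],degrees=True).as_matrix()
w["o"]=np.array([.49795,-.05413,.2395])+r@H[:3,3]; w["r"]=r@H[:3,:3]
stand(w,cv2.imread("pics/w1.png"),(235,15,110,240),"w1")
E
```

```text
top0 [332 234  11  15 137] [ 0.4661 -0.0271] None
top0 [324 200  24   9 111] [ 0.575  -0.0224] (array([582.3, -21.4]), array([34.6, 62.9]))
top0 [328 218  10  11  82] [ 0.5192 -0.0136] None
top0 [328 254   5   7  33] [ 0.4196 -0.0065] None
top0 plate ((496.8270263671875, -27.97124481201172), (191.8819580078125, 79.20172119140625), 3.5318312644958496)
scene [287 185  25  20 246] [ 0.6053 -0.0051] (array([604.4,  -6.6]), array([72.5, 81.1]))
scene [349 174   7   9  41] [0.4243 0.0049] None
scene [340 170   6   4  19] [ 0.4313 -0.0397] None
scene [287 201   5   5   5] [0.6497 0.0113] None
scene plate ((521.6787109375, -19.126258850097656), (241.34054565429688, 81.8432388305664), 3.436424493789673)
w1 [ 252   30   72   77 1785] [ 0.6038 -0.0203] (array([601.1, -21.6]), array([71.1, 71.4]))
w1 [277 181  25  36 792] [ 0.4653 -0.0267] None
w1 [266 139  25  26 515] [ 0.5178 -0.0132] (array([517.6, -13.2]), array([25.2, 28.3]))
w1 [266 224  11  19 184] [ 0.4223 -0.0072] None
w1 plate ((521.6766357421875, -26.144084930419922), (241.9781036376953, 82.15833282470703), 3.624065637588501)
```

>>> play_rows --commands '[[[0, 0, 0, 0, -0.3, -1, 0.5], [0, 0, 0, -0.1, -1, -2.2, 0.5], [0, 0, -0.01, -0.3, -2, -3.4, 0.5], [0, 0, -0.025, -0.6, -3.5, -4.5, 0.5], [0, 0, -0.045, -0.9, -5.5, -5, 0.5], [0, 0, -0.065, -1.2, -7.5, -5, 0.5], [0, 0, -0.085, -1.6, -9.5, -5, 0.5], [0, 0, -0.1, -1.9, -11.5, -5, 0.5]]]'

```text
clock: 17.1
tool_pos: [0.5529, -0.1749, 0.0918]
orientation: [-180.0, -0.1, -2.3]
force: [-0.0, 0.0, -5.1]
opening: 0.0159
gripper_force: 30.0
```

>>> play_rows --commands '[[[0, 0, -0.015, -0.1, -2, 0, 0.5], [0, 0, -0.03, -0.2, -4, 0, 0.5], [0, 0, -0.045, -0.3, -6, 0, 0.5], [0, 0, -0.06, -0.5, -8, 0, 0.5], [0, 0, -0.075, -0.6, -10, 0, 0.5], [0, 0, -0.09, -0.7, -11.5, 0, 0.5], [0, 0, -0.1, -0.8, -12.5, 0, 0.5], [0, 0, -0.1, -0.8, -13, 0, 0.5]]]'

```text
clock: 17.77
tool_pos: [0.5504, -0.0446, 0.0912]
orientation: [-180.0, -0.1, 3.5]
force: [-0.4, -0.9, -5.4]
opening: 0.0157
gripper_force: 30.0
```

Run:
```python
from h import *
o=ctrl.get_obs();print(o["clock"],o["tool_pos"],o["orientation"],o["force"],o["opening"],delta([.5495,-.025,.080]))
```

```text
17.7667 [ 0.55035071 -0.04461145  0.09115246] [-1.79973852e+02 -1.11305257e-01  3.48077904e+00] [-0.4392967  -0.91753987 -5.39375896] 0.015657848865715956 [ 0.03198782 -1.96218308  1.11620576]
```

>>> play_rows --commands '[[[0, 0, 0, 0, -0.7, 0.3, 0.5], [0, 0, 0, 0, -1.4, 0.7, 0.5], [0, 0, 0, 0, -1.9, 1.1, 0.5], [0, 0, 0, 0, -1.9, 1.1, 0.5], [0, 0, 0, 0, -1.9, 1.1, 0.5], [0, 0, 0, 0, -1.9, 1.1, 0.5], [0, 0, 0, 0, -1.9, 1.1, 0.5]]]'

```text
clock: 18.35
tool_pos: [0.5491, -0.0279, 0.0787]
orientation: [180.0, 0.0, 3.3]
force: [0.5, -1.0, -5.4]
opening: 0.0156
gripper_force: 30.0
```

Run:
```python
from h import *
w=snap("wrist"); s=snap("scene"); o=ctrl.get_obs();print(o["clock"],o["tool_pos"],o["orientation"],o["force"],o["moment"],o["opening"])
a=cv2.resize(w["color"][20:240,200:430,::-1],(400,383)); b=cv2.resize(s["color"][100:260,220:390,::-1],(400,376))[:376]
cv2.imwrite("pics/m8.png",np.hstack([a[:376],b]))
f=lambda x,y,z:(np.array([.551,-.025])+R.from_euler("z",3.5,degrees=True).as_matrix()[:2,:2]@[x,y]).tolist()+[z]
print("wrist: lens top",proj(w,f(50,0,0)[:2]+[0] if 0 else f(.05,0,.115)),"collar",proj(w,f(.05,0,.035)))
for n,P in dict(lenstop=f(.05,0,.115),lensbot=f(.05,0,.075),tailtop=f(-.13,0,.105),collar=f(.05,0,.035),fork=f(-.13,0,.035)).items():
    q=proj(s,P); print(n,q.round(1),"crop",((q-[220,100])*[400/170,2.35]+[400,0]).round(0))
```

```text
18.45 [ 0.54913419 -0.02787712  0.07882637] [ 1.79997317e+02 -7.11097436e-03  3.30160758e+00] [ 0.42172693  0.06188957 -4.18793504] [-0.05992937 -0.00166056  0.01617622] 0.015678642779322623
wrist: lens top [306.69252837 177.17939496] collar [309.92095906 145.56060571]
lenstop [298.3 170.7] crop [584. 166.]
lensbot [298.2 181.2] crop [584. 191.]
tailtop [347.8 154.1] crop [701. 127.]
collar [298.2 191.3] crop [584. 215.]
fork [346.4 171.8] crop [697. 169.]
```

View pics/m8.png

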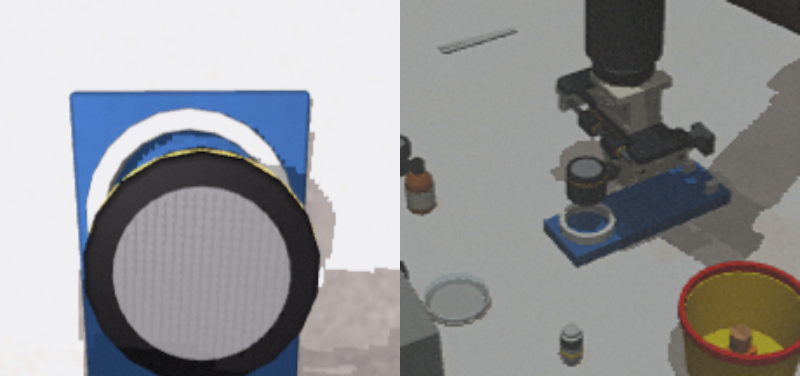

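>>> play_rows --commands '[[[0, 0, 0, 0.1, -0.2, -0.1, 0.5], [0, 0, 0, 0.1, -0.35, -0.1, 0.5], [0, 0, 0, 0.1, -0.35, -0.1, 0.5], [0, 0, 0, 0.1, -0.35, -0.1, 0.5], [0, 0, 0, 0.1, -0.35, -0.1, 0.5], [0, 0, 0, 0.1, -0.35, -0.1, 0.5], [0, 0, 0, 0.1, -0.35, -0.1, 0.5], [0, 0, 0, 0.1, -0.35, -0.1, 0.5]]]'

```text
clock: 19.12
tool_pos: [0.5498, -0.0239, 0.0797]
orientation: [180.0, 0.0, 3.3]
force: [0.7, 0.3, -4.6]
opening: 0.0157
gripper_force: 30.0
```

Run:
```python
from h import *
w=snap("wrist"); s=snap("scene"); o=ctrl.get_obs();print(o["clock"],o["tool_pos"],o["orientation"],o["force"],o["opening"],np.abs(o["qvel"]).max())
hsv=cv2.cvtColor(w["color"],cv2.COLOR_RGB2HSV)
m=cv2.inRange(hsv,(0,0,125),(180,40,190)); m[:110]=0;m[240:]=0;m[:,255:256]=0
m[:, :262]=0;m[:,372:]=0
c=max(cv2.findContours(m,0,2)[0],key=cv2.contourArea); print("lens disk",cv2.fitEllipse(c))
f=lambda x,y,z:(np.array([.551,-.025])+R.from_euler("z",3.5,degrees=True).as_matrix()[:2,:2]@[x,y]).tolist()+[z]
print("want",proj(w,f(.05,0,.115)))
cv2.imwrite("pics/m9.png",cv2.resize(s["color"][130:220,260:380,::-1],(800,600),interpolation=cv2.INTER_CUBIC))
f2=lambda P:((proj(s,P)-[260,130])*800/120).round(0)
for n,P in dict(lensbotL=f(.05,0,.075),lenstop=f(.05,0,.115),tailtop=f(-.13,0,.105),tailbot=f(-.13,0,.075),tailcorner=f(-.137,.018,.105)).items(): print(n,f2(P))
```

```text
19.2167 [ 0.54980537 -0.02396339  0.0797312 ] [-1.79999955e+02  1.91636959e-03  3.33038895e+00] [ 0.04883599 -0.26069928 -5.78917948] 0.01588542794396142 0.10483982222841118
lens disk ((315.36328125, 176.53555297851562), (98.19475555419922, 100.77869415283203), 92.33865356445312)
want [317.25635082 178.87683322]
lensbotL [255. 341.]
lenstop [255. 271.]
tailtop [585. 161.]
tailbot [581. 212.]
tailcorner [621. 176.]
```

View pics/m9.png

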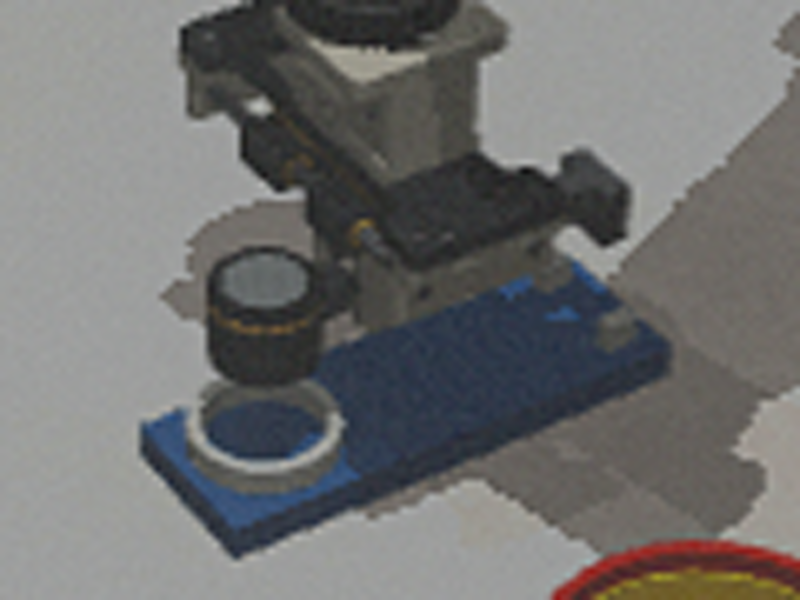

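The carrier is level over the stand in both views. The lens is within about 1 mm of target in the wrist view, and the lens and cross block show the same small offset in the scene view.

```bash
python3 -c "
from plant import ctrl
print(ctrl.close_job())"
```

```text
the job is handed in; nothing more can be done
None
```

I cleared the orange block and the cork into the bin and handed the job in with the arm still holding the carrier: level and still, lens mount over the collar, cross block over the fork, about 40 mm clear, at about 19 s of the 72 s allowed.

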